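# Switch off the sandwich press and hold its lid half open

### The job

Switch the sandwich press off by pushing the round button on its side deck all the way down and letting it spring back, with the lid still shut. Then take the lid by its front handle, lift it to 40 degrees and keep holding it there so that I can wipe the lower plate: finish while still holding the lid by the handle, as it falls shut if let go. Leave the mug, the salt shaker and the garlic where they stand.

Things in the scene. Friction and masses are not known exactly. Their poses are not given: they have to be found in the camera images.
- press: Sandwich press, flat and grey with an aluminium lid, fixed to the worktop. Base 150 mm in x, 255 mm in y (y = -155 to +100), 46 mm high; 86 mm high lid shut. Origin: on the worktop, under the lid's middle, midway front to back. x points to the back (hinge), -x is the front (handle), y left, z up. The lid covers y = -96 to +96 mm; the deck with the button is at its right (y = -150 to -104).
- press_hinge (a point): Middle of the lid's hinge line, at (75, 0, 50) mm in the press frame; the hinge line runs along the press's y axis at the back of the press.
- lid_angle (a joint): Angle of the lid in rad: 0 shut (the start), growing as its front rises, stop at 1.45; 40 degrees = 0.698 rad. Nothing holds it open: it falls shut from every angle. Lid and handle weigh about 0.4 kg; lifting at the handle takes 1 to 3 N.
- lid_handle (a point): Steel loop handle on the lid's front, turning with it: round bar 12 mm thick, straight for 100 mm along the press's y. This point: bar's centre. Lid shut: 200 mm before and 20 mm above the hinge line (70 mm above the worktop), 44 mm clear behind it to the lid. At 40 degrees: 140 mm before, 144 mm above the hinge line. Pinch it from above, fingers before and behind; it turns between them.
- stop_button (a joint): Travel of the push button in m: 0 up, 0.006 fully down. Spring return; it starts to move at 1.5 N and is fully down at 5 N.
- stop_button_top (a point): Centre of the top face of the push button: a steel disc of 28 mm diameter in a black round housing of 44 mm, pressed straight down. Unpressed it is at (-42, -126.5, 68) mm in the press frame, 10 mm above its housing.
- mug: Bystander: grey mug, 82 mm wide and 97 mm high, with a handle, left of the press. Origin: centre of its underside.
- shaker: Bystander: salt shaker of glass with a grey top, 44 mm wide and 90 mm high, right of the press towards the back. Origin: centre of its underside.
- garlic: Bystander: garlic bulb, 48 mm, right of the press towards the front. Origin: centre of its underside.
- lid: The hinged lid of the press with its front handle, 150 mm deep, 192 mm wide and 36 mm thick. Origin: on the hinge line, at its middle; x, y, z as those of the press while shut, turning with the lid.

How it is judged:
By the outcome, as a careful person would: the job done as asked, in the order asked, and still so for the second after the job is handed in, while the arm keeps its last pose, push and grip.
It also fails if it takes over 42 s, if anything falls off the work surface, if the arm or the gripper's body presses on something with over 40 N, if the wrist force passes 120 N, or if a joint passes its speed limit or range.

### The arm

A 7-joint arm with a two-finger parallel gripper is mounted at the origin on a cart in front of the work surface, level with it; the furniture and walls round the work are solid. World frame = base frame: x ahead of the robot, y to its left, z up, the work surface at z = 0. Lengths are in m, angles in degrees, forces in N, time in s.
With the tool pointing down it reaches from about 0.425 to 0.875 m from the base axis. Payload 4.7 kg.
Tool frame: the origin (TCP) lies midway between the tips of the shut fingers; the grasp point (between the pads) lies 19 mm behind it; z points along the fingers, y is the line along which they close (so a half turn about z gives the same grasp; the last joint's range is limited). The gripper opens to 87 mm and grips with 3 to 60 N. Pads are 19 mm wide; open, the fingers measure 117 mm over their backs; the gripper's body (75 mm by 190 mm) begins 51 mm behind the grasp point.
Start: joints at [-70.64, 18.392, -4.016, 83.108, 1.295, 78.541, -3.26], TCP at [0.207, 0.616, 0.223] pointing down, gripper open.
Joint ranges: [-163.93, 163.93], [-17.29, 119.83], [-79.2, 71.16], [3.27, 140.29], [-89.18, 269.18], [5.43, 117.66], [-154.24, 154.24]. Speed limits (degrees/s): [147.25, 147.25, 180, 180, 180, 180, 180].

### API

Orientations are given as [roll, pitch, yaw] about the fixed x, y, z axes, in that order (R = Rz(yaw) Ry(pitch) Rx(roll)).
In Python, from cell import env gives the robot as it stands. The module is installed in compiled form; this text tells all that it offers.
- The arm moves only by the tool step_arm, never from a script. Its argument "rows" is a list of rows, each an object with "angular": the turn, a rotation vector about the tool's x, y, z in units of pi rad (1.0 is pi rad), a list of three; "slide": the shift along the tool's x, y, z in units of 500 mm (1.0 is 500 mm), a list of three; "jaw": the opening, from 0 (shut) to 1 (fully open). A call has 1 to 10 rows; each row shifts and turns the commanded pose from where the row before left it, along the tool's axes as they then stand; what a row does not reach is not made up. A row lasts 1/8 s, in which the tool goes at most 62.5 mm and 10.7 degrees, less where a joint would pass 70% of its speed; a pose out of reach is approached as far as the arm can. A call with a number of a shift or a turn outside -1 to 1 is refused whole. A call with a gripper value outside its range is refused whole. The fingers move at their own pace and stop on an object; "newtons" is the grip in N (left out, the last holds). Time passes only in rows, so rows that do not move let the fingers close. It gives the time, the measured TCP pose, the force, the opening and the grip force at its end, in the units of the state.
- env.get_obs(): the state, without advancing time (a new reading comes with each control period).
- env.read_camera(name): name is "side" or "top"; returns the picture (420x560x3 uint8, red, green, blue); there is no depth.
- env.camera_info(name): a dict with "fx", "fy", "cx", "cy" (pixels), "R" (3x3) and "t" (3): a world point X has camera coordinates R X + t. Camera axes: x right, y down, z forward; pixel columns grow to the right and rows downward; lengths in m; the calibration is good to about 2 mm. A picture is of the moment at which its call begins. camera_info takes no time and is no camera call.
- env.sign_off(): hands the job in; it is judged then, once.
The state is a dict: "time_s": time; "qpos": joint angles; "joint_velocities": joint speeds; "effort": joint torques, N m; "tool_pos": TCP position; "tool_rot": TCP orientation; "force": force on the tool from outside, world axes, zero at the start; "wrist_torque": the same for the moment, N m; "grip_width": finger opening in m; "grasp_force": force on a finger pad.
Only numpy, scipy, OpenCV 4.12 (cv2) and the standard library are available. Lean on these libraries where they do the work, as an engineer would, in place of code of your own. Each camera call takes 0.05 s, during which the arm holds its last target. There are 200 camera calls.

## Working session

There is one attempt and no reset: what is moved stays moved. The work goes in short steps, Python scripts to look and compute and a tool call to move; the robot and the scene stay as the last step left them, time stands still between calls to the robot, and variables do not carry over. Pictures are saved under pics/ and viewed, at most 10 in all, crops included, and the job is handed in when it is done.

Besides the shell and the picture viewer there is one more tool, called after "Call:" as name(argument=value, ...) on one line, values as JSON. step_arm: Moves the arm, as the interface text tells. Shifts and turns lie within -1 to 1; 1 stands for 500 mm of shift or pi rad of turn. Its arguments: {"type":"object","properties":{"rows":{"type":"array"},"newtons":{"type":"number"}},"required":["rows"]}

```bash
mkdir -p pics
python3 - <<'E'
from cell import env
import cv2
for n in ("top","side"):
    im=env.read_camera(n); cv2.imwrite(f"pics/{n}0.png",im[:,:,::-1])
    c=env.camera_info(n); print(n,c)
o=env.get_obs(); print({k:o[k] for k in("time_s","tool_pos","tool_rot","force","grip_width")})
E
```

```text
top {'fx': 468.8433608526071, 'fy': 468.8433608526071, 'cx': 274.47779636154416, 'cy': 208.7105771037406, 'R': array([[-0.00195825, -0.99963595, -0.02690989],
       [-0.98466998,  0.00662108, -0.17430199],
       [ 0.1744167 ,  0.02615603, -0.98432448]]), 't': array([0.15740367, 0.58484715, 1.02860517])}
side {'fx': 413.2613940228655, 'fy': 413.2613940228655, 'cx': 268.45394626369483, 'cy': 202.8318244643075, 'R': array([[-0.92528064, -0.37924696,  0.00524243],
       [-0.33551961,  0.8119935 , -0.47759098],
       [ 0.17686811, -0.44366462, -0.87856666]]), 't': array([0.59011298, 0.12734634, 1.05248196])}
{'time_s': 0.1, 'tool_pos': array([0.20667951, 0.61574282, 0.2215684 ]), 'tool_rot': array([-1.79900941e+02,  5.18567824e-03,  1.61451830e+02]), 'force': array([ 0.33935727, -0.0842115 , -0.55112574]), 'grip_width': 0.08721484146903088}
```

View pics/top0.png

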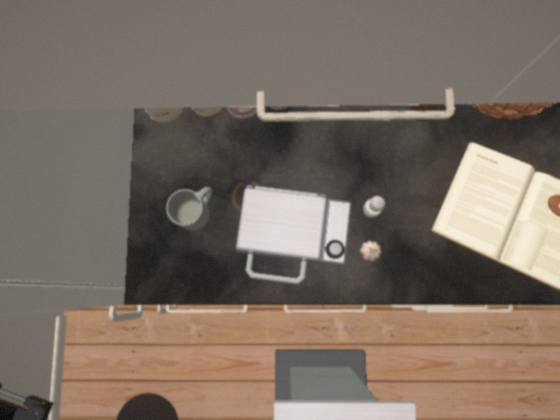

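View pics/side0.png

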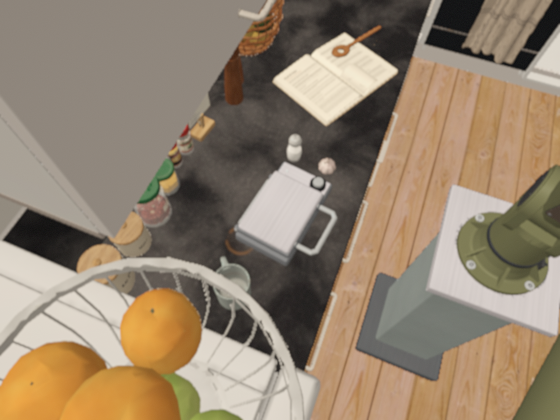

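Top view: the lid is centred near (283,224), the handle bar runs from about (250,275) to (303,281), the button is near (335,249), the garlic is at (371,250), the shaker at (374,206) and the mug at (187,208). In the side view the button is near (318,183) and the handle near (325,235). Next I'll take enlarged crops.

Run:
```python
import cv2,numpy as np
a=cv2.imread("pics/top0.png")[175:295,225:395]; b=cv2.imread("pics/side0.png")[125:265,220:350]
A=cv2.resize(a,None,fx=4.5,fy=4.5,interpolation=cv2.INTER_CUBIC); cv2.imwrite("pics/topc.png",A)
B=cv2.resize(b,None,fx=4.2,fy=4.2,interpolation=cv2.INTER_CUBIC); cv2.imwrite("pics/sidec.png",B)
```

```text
(no output)
```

View pics/topc.png

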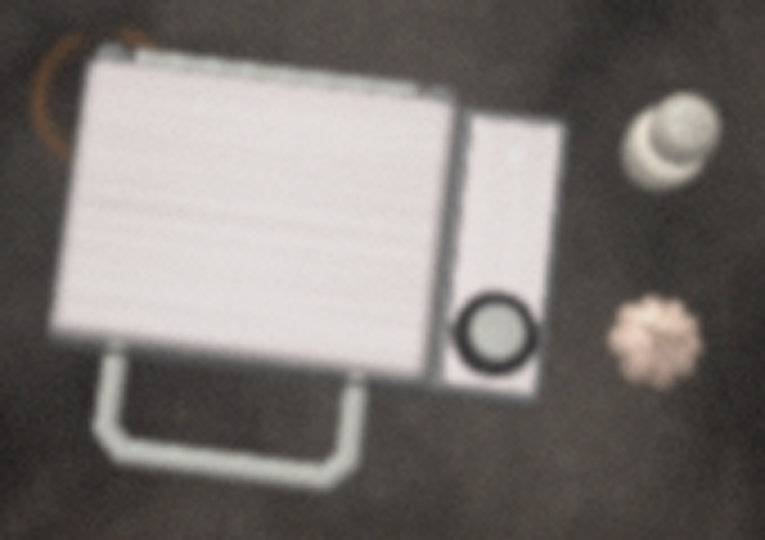

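View pics/sidec.png

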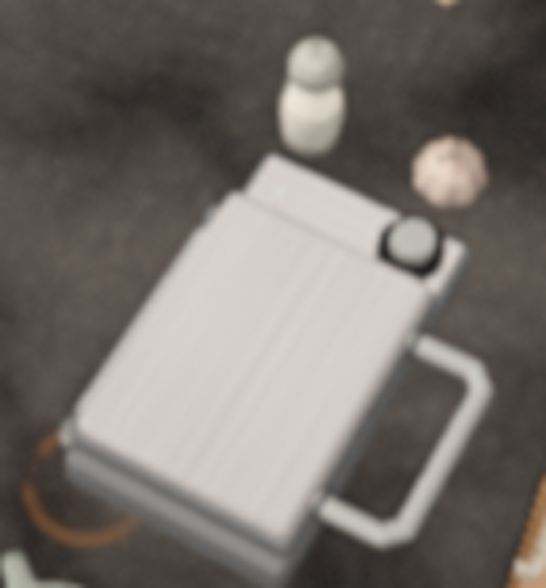

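The top crop shows the button disc at (496,332), the lid corners at about (92,62), (455,98), (425,375) and (52,330), and the bar from (120,452) to (325,480). In the side crop the disc is at (413,240) and the bar runs from (395,535) to (483,385). I'll cast rays and cross-check the two views.

```bash
cat > h.py <<'E'
import numpy as np, cv2
from cell import env
CI={n:env.camera_info(n) for n in("top","side")}
def ray(n,uv):
    c=CI[n];d=c["R"].T@np.array([(uv[0]-c["cx"])/c["fx"],(uv[1]-c["cy"])/c["fy"],1]);return -c["R"].T@c["t"],d
def onz(n,uv,z):
    o,d=ray(n,uv);return o+d*(z-o[2])/d[2]
def tri(u,v):
    o1,d1=ray("top",u);o2,d2=ray("side",v)
    s=np.linalg.lstsq(np.c_[d1,-d2],o2-o1,rcond=None)[0];p,q=o1+s[0]*d1,o2+s[1]*d2
    return (p+q)/2,np.linalg.norm(p-q)
def proj(n,X):
    c=CI[n];p=c["R"]@X+c["t"];return np.array([c["fx"]*p[0]/p[2]+c["cx"],c["fy"]*p[1]/p[2]+c["cy"]])
T=lambda x,y:((x+.5)/4.5-.5+225,(y+.5)/4.5-.5+175)
S=lambda x,y:((x+.5)/4.2-.5+220,(y+.5)/4.2-.5+125)
E
python3 - <<'E'
from h import *
np.set_printoptions(precision=4,suppress=True)
im=cv2.imread("pics/topc.png")
g=im.min(2);m=(g>185).astype(np.uint8)
cs=[c for c in cv2.findContours(m,0,2)[0] if cv2.contourArea(c)>8000]
for c in cs:
    r=cv2.minAreaRect(c);z=.086 if cv2.contourArea(c)>60000 else .046
    P=np.array([onz("top",T(*p),z)[:2] for p in cv2.boxPoints(r)]);
    e=np.roll(P,-1,0)-P; print(cv2.contourArea(c),"centre",onz("top",T(*r[0]),z),"sides",np.linalg.norm(e,axis=1),"dir",np.degrees(np.arctan2(e[:,1],e[:,0])))
bt,bs=T(496,332),S(413,240)
print("button",onz("top",bt,.068),onz("side",bs,.068),tri(bt,bs))
h1,h2=onz("top",T(120,452),.07),onz("top",T(325,480),.07);print("handle",h1,h2,(h1+h2)/2,np.linalg.norm(h1-h2),np.degrees(np.arctan2(*(h1-h2)[[1,0]])))
s1,s2=onz("side",S(395,535),.07),onz("side",S(483,385),.07);print("handle side",s1,s2,(s1+s2)/2,np.degrees(np.arctan2(*(s1-s2)[[1,0]])))
for n,p in(("garlic",(656,342)),("shaker",(684,125))): print(n,onz("top",T(*p),.024 if n=="garlic" else .09))
E
```

```text
14512.0 centre [0.5528 0.0113 0.046 ] sides [0.0986 0.0451 0.0984 0.0444] dir [ -7.4788 -96.8985 172.1196  83.3446]
95865.0 centre [0.5511 0.1388 0.086 ] sides [0.1385 0.1821 0.1373 0.178 ] dir [ -6.8588 -98.1308 171.4679  82.2475]
button [0.492  0.0197 0.068 ] [0.4917 0.0191 0.068 ] (array([0.4917, 0.0198, 0.0693]), np.float64(0.0003127974473275263))
handle [0.4334 0.2062 0.07  ] [0.4195 0.1054 0.07  ] [0.4264 0.1558 0.07  ] 0.10184149534695539 82.15046644440716
handle side [0.4375 0.2081 0.07  ] [0.4208 0.0992 0.07  ] [0.4291 0.1536 0.07  ] 81.29657460241796
garlic [ 0.4904 -0.067   0.024 ]
shaker [ 0.5918 -0.073   0.09  ]
```

Both views agree. Press yaw is about -7.5°, its origin is about (0.550, 0.139), the button is at (0.492, 0.0195) and the handle at (0.4265, 0.1555). The disc triangulates to z = 69 mm against the given 68 mm. First I'll turn the tool, closing the fingers.

Call:
step_arm(rows=[{"angular": [0, 0, 0.055], "slide": [0, 0, 0], "jaw": 0}, {"angular": [0, 0, 0.055], "slide": [0, 0, 0], "jaw": 0}, {"angular": [0, 0, 0.055], "slide": [0, 0, 0], "jaw": 0}, {"angular": [0, 0, 0.055], "slide": [0, 0, 0], "jaw": 0}, {"angular": [0, 0, 0.055], "slide": [0, 0, 0], "jaw": 0}, {"angular": [0, 0, 0.055], "slide": [0, 0, 0], "jaw": 0}, {"angular": [0, 0, 0.055], "slide": [0, 0, 0], "jaw": 0}, {"angular": [0, 0, 0.055], "slide": [0, 0, 0], "jaw": 0}], newtons=20)

```text
time_s: 1.1
tool_pos: [0.2067, 0.6159, 0.2219]
tool_rot: [-180.0, 0.1, 81.9]
force: [-0.6, 0.5, -0.1]
grip_width: 0.0147
grasp_force: 0.0
```

Call:
step_arm(rows=[{"angular": [0, 0, 0], "slide": [-0.079, 0.052, 0], "jaw": 0}, {"angular": [0, 0, 0], "slide": [-0.079, 0.052, 0], "jaw": 0}, {"angular": [0, 0, 0], "slide": [-0.079, 0.052, 0], "jaw": 0}, {"angular": [0, 0, 0], "slide": [-0.079, 0.052, 0], "jaw": 0}, {"angular": [0, 0, 0], "slide": [-0.079, 0.052, 0], "jaw": 0}, {"angular": [0, 0, 0], "slide": [-0.079, 0.052, 0], "jaw": 0}, {"angular": [0, 0, 0], "slide": [-0.079, 0.052, 0], "jaw": 0}, {"angular": [0, 0, 0], "slide": [-0.079, 0.052, 0], "jaw": 0}, {"angular": [0, 0, 0], "slide": [-0.079, 0.052, 0], "jaw": 0}])

```text
time_s: 2.22
tool_pos: [0.3911, 0.2308, 0.2223]
tool_rot: [-180.0, -0.0, 82.3]
force: [0.8, 1.6, -0.9]
grip_width: 0.0005
grasp_force: 0.0
```

Call:
step_arm(rows=[{"angular": [0, 0, 0], "slide": [-0.078, 0.051, 0], "jaw": 0}, {"angular": [0, 0, 0], "slide": [-0.078, 0.051, 0], "jaw": 0}, {"angular": [0, 0, 0], "slide": [-0.078, 0.051, 0], "jaw": 0}, {"angular": [0, 0, 0], "slide": [-0.078, 0.051, 0], "jaw": 0}, {"angular": [0, 0, 0], "slide": [-0.078, 0.051, 0], "jaw": 0}, {"angular": [0, 0, 0], "slide": [0, 0, 0.09], "jaw": 0}, {"angular": [0, 0, 0], "slide": [0, 0, 0.09], "jaw": 0}, {"angular": [0, 0, 0], "slide": [0, 0, 0.07], "jaw": 0}, {"angular": [0, 0, 0], "slide": [0, 0, 0], "jaw": 0}])

```text
time_s: 3.35
tool_pos: [0.4882, 0.0215, 0.0952]
tool_rot: [-179.7, 0.2, 82.2]
force: [-0.1, 0.2, 0.5]
grip_width: 0.0003
grasp_force: 0.0
```

Run:
```python
from h import *
o=env.get_obs();print(o["time_s"],o["tool_pos"],o["tool_rot"],o["force"],o["qpos"])
A=env.read_camera("side")[:,:,::-1];B=env.read_camera("top")[:,:,::-1]
p=np.hstack([cv2.resize(x,(400,400),interpolation=cv2.INTER_CUBIC) for x in(A[120:260,220:360],B[170:310,230:370])]);cv2.imwrite("pics/b1.png",p)
print(proj("side",o["tool_pos"]),proj("top",o["tool_pos"]))
```

```text
3.35 [0.48817634 0.02147425 0.09516524] [-1.79683942e+02  1.69160962e-01  8.22241452e+01] [-0.14827065  0.16323171  0.46656919] [-45.39830154   5.54437069  41.90949778 115.34417675  -4.11596938
  60.93075976  -9.3743204 ]
[320.13401197 177.35709916] [335.30673383 249.00090355]
```

View pics/b1.png

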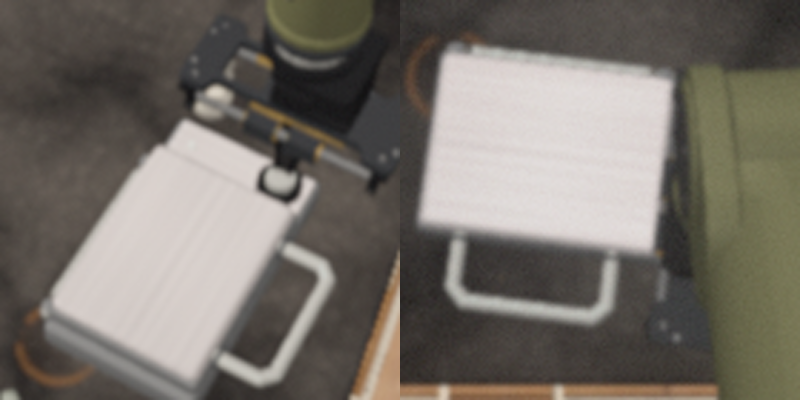

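Closed fingertips sit right over the button disc (side crop about (280,175)). Descending.

Call:
step_arm(rows=[{"angular": [0, 0, 0], "slide": [-0.003, 0.008, 0.02], "jaw": 0}, {"angular": [0, 0, 0], "slide": [0, 0, 0.02], "jaw": 0}, {"angular": [0, 0, 0], "slide": [0, 0, 0.01], "jaw": 0}, {"angular": [0, 0, 0], "slide": [0, 0, 0.006], "jaw": 0}, {"angular": [0, 0, 0], "slide": [0, 0, 0.006], "jaw": 0}, {"angular": [0, 0, 0], "slide": [0, 0, 0], "jaw": 0}])

```text
time_s: 4.2
tool_pos: [0.4945, 0.02, 0.0667]
tool_rot: [-180.0, -0.0, 82.2]
force: [-1.2, -0.3, 2.7]
grip_width: 0.0004
grasp_force: 1.2
```

Call:
step_arm(rows=[{"angular": [0, 0, 0], "slide": [0, 0, 0.006], "jaw": 0}, {"angular": [0, 0, 0], "slide": [0, 0, 0.006], "jaw": 0}, {"angular": [0, 0, 0], "slide": [0, 0, 0], "jaw": 0}])

```text
time_s: 4.58
tool_pos: [0.4948, 0.02, 0.0622]
tool_rot: [-180.0, -0.1, 82.2]
force: [-6.5, -0.1, 17.8]
grip_width: 0.0005
grasp_force: 8.9
```

That's 17.8 N at z = 62 mm, well past the 5 N full-travel force and at the full-travel height. Now release it and move towards the handle.

Call:
step_arm(rows=[{"angular": [0, 0, 0], "slide": [0, 0, 0], "jaw": 0}, {"angular": [0, 0, 0], "slide": [0, 0, -0.02], "jaw": 0}, {"angular": [0, 0, 0], "slide": [0, 0, -0.06], "jaw": 0}, {"angular": [0, 0, 0], "slide": [0, 0, -0.06], "jaw": 0}, {"angular": [0, 0, 0], "slide": [0, 0, -0.06], "jaw": 0}, {"angular": [0, 0, 0], "slide": [0.06, -0.04, 0], "jaw": 0.52}, {"angular": [0, 0, 0], "slide": [0.07, -0.05, 0], "jaw": 0.52}, {"angular": [0, 0, 0], "slide": [0.07, -0.05, 0], "jaw": 0.52}, {"angular": [0, 0, 0], "slide": [0.05, -0.032, 0], "jaw": 0.52}, {"angular": [0, 0, 0], "slide": [0, 0, 0], "jaw": 0.52}])

```text
time_s: 5.82
tool_pos: [0.4252, 0.1577, 0.1604]
tool_rot: [180.0, -0.0, 82.5]
force: [0.7, -0.5, 0.0]
grip_width: 0.0406
grasp_force: 0.0
```

Run:
```python
from h import *
o=env.get_obs();print(o["time_s"],o["tool_pos"],o["tool_rot"],o["force"],o["grip_width"],o["qpos"])
A=env.read_camera("side")[:,:,::-1];B=env.read_camera("top")[:,:,::-1]
p=np.hstack([cv2.resize(x,(400,400),interpolation=cv2.INTER_CUBIC) for x in(A[120:260,220:360],B[170:310,230:370])]);cv2.imwrite("pics/b2.png",p)
```

```text
5.825 [0.42518565 0.15773721 0.160352  ] [ 1.79997554e+02 -3.35037391e-02  8.25303046e+01] [ 0.65957057 -0.48942221  0.00615971] 0.040620363624984675 [-56.06571696  -4.90642288  31.18372721 115.4851144    2.69517542
  68.71653545 -33.42282247]
```

View pics/b2.png

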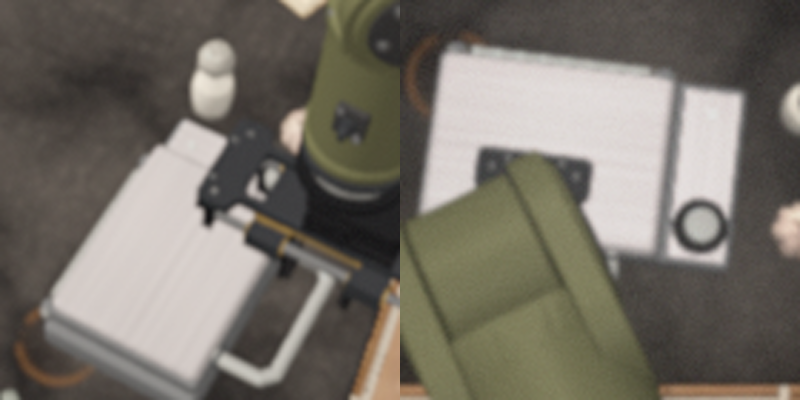

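The button is back up (top crop (700,225)), the lid is shut, the garlic and shaker are where they were, and the open gripper is above the bar. Descending to the bar.

Call:
step_arm(rows=[{"angular": [0, 0, 0], "slide": [-0.003, 0.003, 0.04], "jaw": 0.52}, {"angular": [0, 0, 0], "slide": [0, 0, 0.04], "jaw": 0.52}, {"angular": [0, 0, 0], "slide": [0, 0, 0.04], "jaw": 0.52}, {"angular": [0, 0, 0], "slide": [0, 0, 0.03], "jaw": 0.52}, {"angular": [0, 0, 0], "slide": [0, 0, 0], "jaw": 0.52}])

```text
time_s: 6.55
tool_pos: [0.4271, 0.1526, 0.0846]
tool_rot: [-179.9, 0.1, 82.2]
force: [0.5, -0.2, -0.5]
grip_width: 0.0452
grasp_force: 0.0
```

Call:
step_arm(rows=[{"angular": [0, 0, 0], "slide": [0.004, 0, 0.02], "jaw": 0.52}, {"angular": [0, 0, 0], "slide": [0, 0, 0.02], "jaw": 0.52}, {"angular": [0, 0, 0], "slide": [0, 0, 0.02], "jaw": 0.52}, {"angular": [0, 0, 0], "slide": [0, 0, 0.008], "jaw": 0.52}, {"angular": [0, 0, 0], "slide": [0, 0, 0], "jaw": 0.52}])

```text
time_s: 7.18
tool_pos: [0.4276, 0.1556, 0.0512]
tool_rot: [-180.0, 0.0, 82.2]
force: [-0.4, -0.5, 0.4]
grip_width: 0.0451
grasp_force: 0.0
```

Run:
```python
from h import *
o=env.get_obs();print(o["time_s"],o["tool_pos"],o["tool_rot"],o["force"],o["grip_width"],o["qpos"])
A=env.read_camera("side")[:,:,::-1]
cv2.imwrite("pics/b3.png",cv2.resize(A[170:270,270:370],(500,500),interpolation=cv2.INTER_CUBIC));print(proj("side",o["tool_pos"]+[0,0,.019]))
```

```text
7.175 [0.42757765 0.15559056 0.0512379 ] [-1.79980242e+02  3.10004181e-02  8.22483712e+01] [-0.37465046 -0.50863627  0.40164126] 0.045110476101787 [-55.01862578   4.07003358  32.87053249 121.92421707  -2.68393853
  54.71795344 -28.41338967]
[324.74142844 234.60399513]
```

View pics/b3.png

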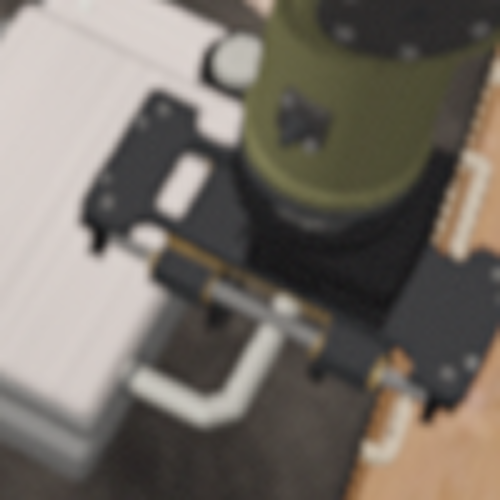

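The bar (around (285,310)) runs between the two finger carriages, with one finger behind it and one before. Closing.

Call:
step_arm(rows=[{"angular": [0, 0, 0], "slide": [0, 0, 0], "jaw": 0}, {"angular": [0, 0, 0], "slide": [0, 0, 0], "jaw": 0}, {"angular": [0, 0, 0], "slide": [0, 0, 0], "jaw": 0}, {"angular": [0, 0, 0], "slide": [0, 0, 0], "jaw": 0}, {"angular": [0, 0, 0], "slide": [0, 0, 0], "jaw": 0}, {"angular": [0, 0, 0], "slide": [0, 0, 0], "jaw": 0}], newtons=30)

```text
time_s: 7.98
tool_pos: [0.4268, 0.1559, 0.0515]
tool_rot: [-179.9, 0.0, 82.3]
force: [-3.2, -0.3, 5.1]
grip_width: 0.011
grasp_force: 30.0
```

Run:
```python
import numpy as np
r=np.hypot(.2,.02);a0=np.arctan2(.02,.2)
p=None
for d in range(0,43,2):
    a=a0+np.radians(d);q=np.array([-r*np.cos(a),r*np.sin(a)])
    if p is not None: print(d,"tool y, z units",np.round((q-p)*[1,-1]/.5,4))
    p=q
```

```text
2 tool y, z units [ 0.0016 -0.0139]
4 tool y, z units [ 0.0021 -0.0139]
6 tool y, z units [ 0.0026 -0.0138]
8 tool y, z units [ 0.0031 -0.0137]
10 tool y, z units [ 0.0036 -0.0136]
12 tool y, z units [ 0.004  -0.0134]
14 tool y, z units [ 0.0045 -0.0133]
16 tool y, z units [ 0.005  -0.0131]
18 tool y, z units [ 0.0054 -0.0129]
20 tool y, z units [ 0.0059 -0.0127]
22 tool y, z units [ 0.0063 -0.0125]
24 tool y, z units [ 0.0067 -0.0123]
26 tool y, z units [ 0.0072 -0.0121]
28 tool y, z units [ 0.0076 -0.0118]
30 tool y, z units [ 0.008  -0.0115]
32 tool y, z units [ 0.0084 -0.0112]
34 tool y, z units [ 0.0088 -0.0109]
36 tool y, z units [ 0.0092 -0.0106]
38 tool y, z units [ 0.0095 -0.0103]
40 tool y, z units [ 0.0099 -0.01  ]
42 tool y, z units [ 0.0102 -0.0096]
```

The grip reads 30 N on the 11 to 12 mm bar. Lifting along the arc, about 2° per row.

Call:
step_arm(rows=[{"angular": [0, 0, 0], "slide": [0, 0.002, -0.014], "jaw": 0}, {"angular": [0, 0, 0], "slide": [0, 0.002, -0.014], "jaw": 0}, {"angular": [0, 0, 0], "slide": [0, 0.003, -0.014], "jaw": 0}, {"angular": [0, 0, 0], "slide": [0, 0.003, -0.014], "jaw": 0}, {"angular": [0, 0, 0], "slide": [0, 0.003, -0.014], "jaw": 0}, {"angular": [0, 0, 0], "slide": [0, 0.004, -0.013], "jaw": 0}, {"angular": [0, 0, 0], "slide": [0, 0.005, -0.013], "jaw": 0}, {"angular": [0, 0, 0], "slide": [0, 0, 0], "jaw": 0}])

```text
time_s: 8.98
tool_pos: [0.4372, 0.1544, 0.0998]
tool_rot: [-179.8, 0.0, 82.3]
force: [-7.1, 2.2, -0.4]
grip_width: 0.011
grasp_force: 30.0
```

Call:
step_arm(rows=[{"angular": [0, 0, 0], "slide": [0, 0.005, -0.013], "jaw": 0}, {"angular": [0, 0, 0], "slide": [0, 0.005, -0.013], "jaw": 0}, {"angular": [0, 0, 0], "slide": [0, 0.006, -0.013], "jaw": 0}, {"angular": [0, 0, 0], "slide": [0, 0.006, -0.013], "jaw": 0}, {"angular": [0, 0, 0], "slide": [0, 0.007, -0.012], "jaw": 0}, {"angular": [0, 0, 0], "slide": [0, 0.007, -0.012], "jaw": 0}, {"angular": [0, 0, 0], "slide": [0, 0.008, -0.012], "jaw": 0}, {"angular": [0, 0, 0], "slide": [0, 0, 0], "jaw": 0}])

```text
time_s: 9.98
tool_pos: [0.4583, 0.1516, 0.1441]
tool_rot: [-179.7, 0.0, 82.3]
force: [-10.5, 0.9, 3.8]
grip_width: 0.0107
grasp_force: 30.0
```

Call:
step_arm(rows=[{"angular": [0, 0, 0], "slide": [0, 0.007, -0.011], "jaw": 0}, {"angular": [0, 0, 0], "slide": [0, 0.008, -0.011], "jaw": 0}, {"angular": [0, 0, 0], "slide": [0, 0.009, -0.011], "jaw": 0}, {"angular": [0, 0, 0], "slide": [0, 0.009, -0.01], "jaw": 0}, {"angular": [0, 0, 0], "slide": [0, 0.009, -0.01], "jaw": 0}, {"angular": [0, 0, 0], "slide": [0, 0.009, -0.009], "jaw": 0}, {"angular": [0, 0, 0], "slide": [0, 0, 0], "jaw": 0}, {"angular": [0, 0, 0], "slide": [0, 0, 0], "jaw": 0}])

```text
time_s: 10.98
tool_pos: [0.4827, 0.1484, 0.1758]
tool_rot: [-179.6, -0.0, 82.3]
force: [-14.3, 1.0, 11.0]
grip_width: 0.0107
grasp_force: 30.0
```

Run:
```python
from h import *
o=env.get_obs();print(o["time_s"],o["tool_pos"],o["tool_rot"],o["force"],o["grip_width"],o["grasp_force"])
b=o["tool_pos"]+[0,0,.0195];h=np.array([.6243,.1296]);c,s=np.cos(np.radians(-7.5)),np.sin(np.radians(-7.5))
x=(h-b[:2])@[c,s];z=b[2]-.05;print("r",np.hypot(x,z),"deg",np.degrees(np.arctan2(z,x))-5.71)
A=env.read_camera("side")[:,:,::-1];B=env.read_camera("top")[:,:,::-1]
p=np.hstack([cv2.resize(q,(400,500),interpolation=cv2.INTER_CUBIC) for q in(A[110:310,200:360],B[140:340,160:395])]);cv2.imwrite("pics/b4.png",p)
```

```text
10.975 [0.4826771  0.14836867 0.17581775] [-1.79603621e+02 -6.11209469e-04  8.22917659e+01] [-14.2604707   0.9927916  11.0438312] 0.010747497514395455 30.002515017986298
r 0.2037806185550759 deg 39.77841988813003
```

View pics/b4.png

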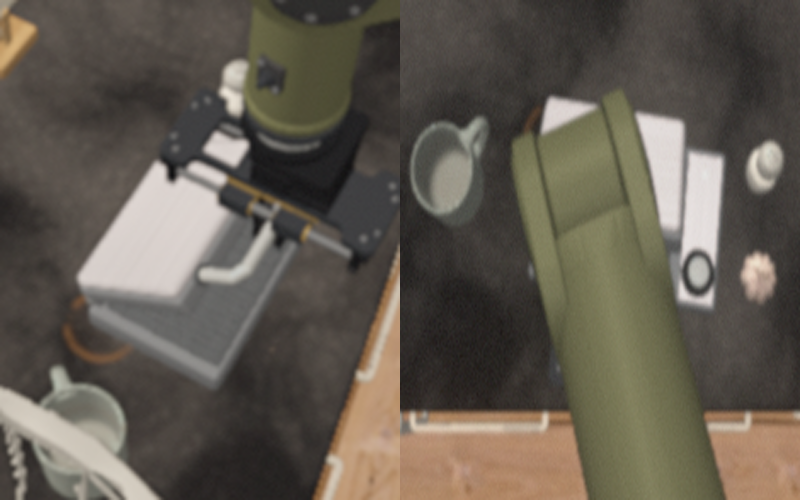

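The lid stands at about 40° with the bar gripped; the button is up and mug, shaker and garlic are unmoved. A radial strain of about 18 N remains, so I'll ease off outwards along the radius.

Call:
step_arm(rows=[{"angular": [0, 0, 0], "slide": [0, -0.002, -0.002], "jaw": 0}, {"angular": [0, 0, 0], "slide": [0, -0.002, -0.002], "jaw": 0}, {"angular": [0, 0, 0], "slide": [0, 0, 0], "jaw": 0}, {"angular": [0, 0, 0], "slide": [0, 0, 0], "jaw": 0}])

```text
time_s: 11.58
tool_pos: [0.4836, 0.1482, 0.1769]
tool_rot: [-180.0, -0.0, 82.2]
force: [-4.1, 2.1, 2.5]
grip_width: 0.0109
grasp_force: 30.0
```

Call:
step_arm(rows=[{"angular": [0, 0, 0], "slide": [0, 0, 0], "jaw": 0}, {"angular": [0, 0, 0], "slide": [0, 0, 0], "jaw": 0}, {"angular": [0, 0, 0], "slide": [0, 0, 0], "jaw": 0}, {"angular": [0, 0, 0], "slide": [0, 0, 0], "jaw": 0}])

```text
time_s: 12.08
tool_pos: [0.4835, 0.1482, 0.1768]
tool_rot: [-180.0, -0.0, 82.3]
force: [-5.2, 1.4, 2.5]
grip_width: 0.0111
grasp_force: 30.0
```

Run:
```python
from h import *
o=env.get_obs();print(o["time_s"],o["tool_pos"],o["force"],o["grip_width"],o["grasp_force"])
print(env.sign_off())
```

```text
12.075 [0.48346995 0.14822529 0.17677827] [-5.21951398  1.42774022  2.4592465 ] 0.01108777334406678 29.998539090156555
the job is handed in; nothing more can be done
None
```

The button was pressed fully down and sprang back with the lid shut; the lid is now held by its handle at about 40° (worked out from the gripper position), the mug, shaker and garlic look unmoved, and the job was handed in at 12.1 s.

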